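# Raise the probe platen to its load stop and draw out the chuck

### The arm

A 6-joint arm with a two-finger parallel gripper is mounted at the origin on a cart in front of the work surface, level with it; the furniture and walls round the work are solid. World frame = base frame: x ahead of the robot, y to its left, z up, the work surface at z = 0. Lengths are in m, angles in rad, forces in N, time in s.
With the tool pointing down it reaches from about 0.275 to 0.85 m from the base axis. Payload 5.2 kg.
Tool frame: the origin (TCP) lies at the very end of the fingers, on their centre line; the grasp point (between the pads) lies ctrl.hold_point_z behind it (ctrl.hold_point_z is the distance from the TCP to the grasp point, in m); z points along the fingers, y is the direction in which the jaws open and shut (so a half turn about z gives the same grasp; the last joint's range is limited). The gripper opens to 85 mm and grips with 20 to 120 N. Pads are 22 mm wide; open, the fingers measure 114 mm over their backs; the gripper's body (76 mm by 85 mm) begins 54 mm behind the grasp point. The pads swing forward as they close: fully open they stand 13 mm farther back than shut.
Start: joints at [0.954, 0.259, 1.535, -0, 1.348, -0.203], TCP at [0.221, 0.504, 0.231] pointing down, gripper open.
Joint ranges: [-3.14, 3.14], [-0.91, 2.08], [0.19, 2.58], [-1.22, 4.36], [0.22, 2.71], [-3.12, 3.12]. Speed limits (rad/s): [2.57, 2.57, 3.14, 3.14, 3.14, 3.14].

### API

Orientations are given as a rotation vector (axis times angle).
In Python, from workcell import ctrl gives the robot as it stands.
- The arm moves only by the tool move_arm, never from a script. Its argument "increments" is one flat list of numbers, 7 for each row, row after row: the closure, from -1 (fully open) to 1 (shut), so that 0 is half open, then the shift along the world's x, y, z in m, then the turn, a rotation vector about the world's x, y, z in rad. A call has 1 to 5 rows; each row is the pose to reach, as a shift and turn from the pose measured when the call began; what a row does not reach only later rows make up. A row lasts 1/12 s, in which the tool goes at most 41.7 mm and 7.16 degrees, less where a joint would pass 70% of its speed; a pose out of reach is approached as far as the arm can. A call with a gripper value outside its range is refused whole. The fingers move at their own pace and stop on an object; "newtons" is the grip in N (left out, the last holds). Time passes only in rows, so rows that repeat a pose let the fingers close. It gives the time, the measured TCP pose, the force and the opening at its end, in the units of the state.
- ctrl.observe(): the state, without advancing time (a new reading comes with each control period).
- ctrl.grab_frame(name): name is "scene" or "top" or "wrist"; returns a dict with "color" (384x512x3 uint8, red, green, blue), "range_z" (384x512 float32, m along the optical axis (not along the pixel's ray), 0 where there is no reading), "fx", "fy", "cx", "cy" (pixels), "R" (3x3) and "t" (3): a world point X has camera coordinates R X + t; the wrist camera has in their place "tool_from_camera" (4x4, takes a point from camera to tool coordinates, whose origin is the TCP and whose axes are the flange's). Camera axes: x right, y down, z forward; pixel columns grow to the right and rows downward; lengths in m; the calibration is good to about 2 mm. A picture is of the moment at which its call begins: read the wrist's pose just before it.
- ctrl.hand_in(): hands the job in, once; it reports no verdict.
The state is a dict: "time_s": time; "joints": joint angles; "joint_vel": joint speeds; "joint_efforts": joint torques, N m; "eef_pos": TCP position; "orientation": TCP orientation; "force": force on the tool from outside, world axes, zero at the start; "wrist_torque": the same for the moment, N m; "width": finger opening in m.
Only numpy, scipy, OpenCV 4.12 (cv2) and the standard library are available. Lean on these libraries where they do the work, as an engineer would, in place of code of your own. Each camera call takes 0.05 s, during which the arm holds its last target.

### The job

The sample on the small probe station has been measured; make the station ready for unloading. With a fingertip, push the platen lever at its front right corner from the contact position, on past the first detent (separation), to its far stop (load) so that it stays there and the probes stand clear of the sample; only then hook a fingertip behind the upright tab of the chuck stage and draw the stage out towards you to its front stop. Push gently, pinch and pick up nothing, do not touch the platen or its probes, and leave the small things lying round the station where they are.

Things in the scene. Friction and masses are not known exactly. Their poses are not given: they have to be found in the camera images.
- probe_station: Manual probe station, fixed: grey base plate 24 mm high, x -120 to +140, y -150 to +150 mm in its own frame. Origin on the bench under the chuck's place when the stage is fully in; x to its rear (away from the robot at yaw 0), y to its left, z up; yaw within 0.22 rad. A microscope leans back at the rear: lower end 120 mm up at x +20, top about 310 mm up at x +110 mm.
- platen: U-shaped dark steel plate open to the front, with a needle positioner left and right; not to be touched. In station axes x -60 to +100, y -140 to +140 mm (open for y within 60 of the middle, x below 55); top 84 mm up at contact, 96 at load; positioners reach 150 mm up (160 at load) within x -25 to +40. Origin = the station's, plus the lift of 12 mm per rad of lever angle.
- lever_pivot (a point): Vertical axis of the platen lever, 49 mm up, at station x -85, y -125 mm. The lever arm, a 9 mm round bar 49 mm up, runs from here to the knob in station direction (cos a, sin a), a = pi - 0.2 + lever angle: at 0 to the front and slightly left, at 1.0 to the front right. Its hub is 28 mm across, top 66 mm up.
- platen_lever (a joint): Lever angle, rad, growing counter-clockwise seen from above. 0 contact (start), 0.5 separation (first detent), 1.0 load (second, hard stop). Sprung detents: at the knob it takes about 6 N to leave 0, again to leave 0.5 and again near 0.8; past about 0.87 it snaps to the stop and stays.
- knob_mid (a point): Point on the vertical axis of the lever's knob, 80 mm above the bench; moves with the lever. The knob is an upright black barrel, 22 mm thick (18 at its foot), from 58 to 98 mm above the bench, on a 12 mm stem at the lever's end, 105 mm from the pivot.
- chuck_stage (a joint): How far the stage (aluminium plate with a 90 mm round brass chuck, top 65 mm up, and a 40 mm wide tongue to the front) is drawn out along the station's -x, m: starts at 0 to 0.012; 0.075 = front stop. Slides with about 3 N and stays where left. At 0 the tab stands 150 mm in front of the station's origin.
- tab_back (a point): Middle of the rear face (towards the chuck) of the stage's upright steel pull tab, 75 mm up: a fingertip bearing on this face draws the stage out. The tab is 40 mm wide (station y), 5 mm thick, upper edge 88 mm up. Behind it its foot covers 20 mm of the tongue, two screw heads' tops 53 mm up; then bare tongue, top 47 mm up, to the stage plate 100 mm behind the tab.
- tweezers: Steel tweezers, 120 x 11 x 8 mm, lying loose; bystander. Origin under its centre.
- torque_wrench: Small torque wrench, 156 x 24 x 15 mm, lying loose; bystander. Origin under its centre.
- adapter_sma: Small coaxial adapter, 22 x 12 x 12 mm, lying loose; bystander. Origin under its centre.
- dust_cap: Black round dust cap, 21 mm across, 18 mm high, standing loose; bystander. Origin under its centre.

How it is judged:
By the outcome, as a careful person would: the job done as asked, in the order asked, and still so for the second after the job is handed in, with the robot touching nothing.
It also fails if it takes over 51 s, if anything falls off the work surface, if the arm or the gripper's body presses on something with over 40 N, if the wrist force passes 120 N, or if a joint passes its speed limit or range.

## Working session

There is one attempt and no reset: what is moved stays moved. The work goes in short steps, Python scripts to look and compute and a tool call to move; the robot and the scene stay as the last step left them, time stands still between calls to the robot, and variables do not carry over. Pictures are saved under pics/ and viewed, and the job is handed in when it is done.

Besides the shell and the picture viewer there is one more tool, called as name(argument=value, ...) on one line, values as JSON. move_arm: Moves the arm, as the interface text tells. Its arguments: {"type":"object","properties":{"increments":{"type":"array","items":{"type":"number"}},"newtons":{"type":"number"}},"required":["increments"]}

```bash
ls; mkdir -p pics
python3 - <<'E'
from workcell import ctrl
import cv2,numpy as np
print(ctrl.observe(), ctrl.hold_point_z)
for n in ["scene","top"]:
    f=ctrl.grab_frame(n)
    cv2.imwrite(f"pics/{n}0.png",f["color"][:,:,::-1])
    np.savez(f"{n}0.npz",**f)
    print(n,f["fx"],f["fy"],f["cx"],f["cy"],f["R"],f["t"])
E
```

```text
pics
{'time_s': 0.0, 'joints': array([ 9.54180221e-01,  2.59338731e-01,  1.53611150e+00,  1.14058892e-05,
        1.34802269e+00, -2.02820680e-01]), 'joint_vel': array([-0.00145675,  0.00044043,  0.00074812,  0.00050416, -0.00030725,
        0.00043963]), 'joint_efforts': array([-1.47666891e-03, -4.46035802e+01, -2.90573519e+01, -2.56368285e-04,
        1.17956498e-02,  2.11516607e-05]), 'eef_pos': array([0.22080959, 0.50313058, 0.23046561]), 'orientation': array([-6.45208633e-01, -3.07384665e+00,  2.70145530e-03]), 'force': array([-0.05530285, -0.20355328, -0.09540885]), 'wrist_torque': array([-0.03348629, -0.02975748,  0.01919085]), 'width': 0.08555040752456533} 0.0187
scene 402.43203556534917 402.43203556534917 259.7660247213401 193.56349111110455 [[ 0.53844327 -0.84266052  0.001446  ]
 [-0.62595191 -0.40111844 -0.66879608]
 [ 0.56414807  0.35920363 -0.74344449]] [-0.27832033  0.37428454  0.65870581]
top 437.5405525071452 437.5405525071452 265.0112887389348 193.19929395681416 [[ 2.19924000e-02 -9.99757697e-01 -9.38801418e-04]
 [-9.95093511e-01 -2.17991751e-02 -9.65075135e-02]
 [ 9.64636643e-02  3.05662704e-03 -9.95331813e-01]] [0.00257463 0.51359196 1.29898478]
```

View pics/scene0.png

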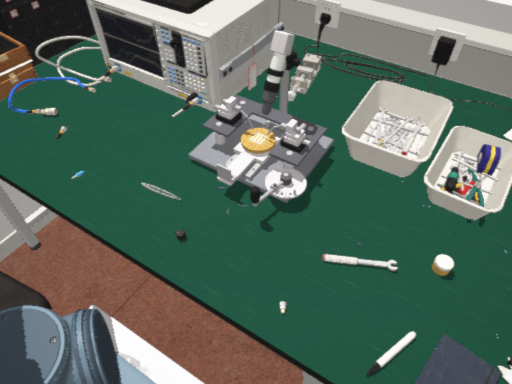

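View pics/top0.png

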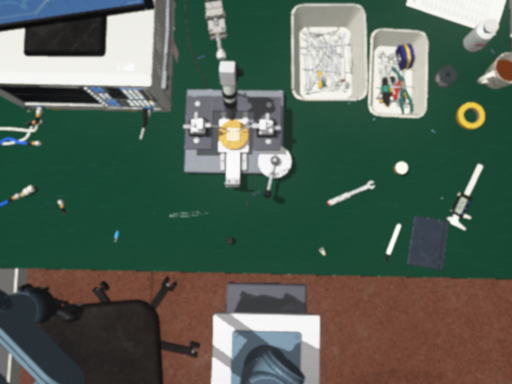

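```bash
cat > h.py <<'E'
import numpy as np,cv2
def cloud(f):
    z=f["range_z"]; v,u=np.indices(z.shape)
    P=np.stack([(u-f["cx"])/f["fx"]*z,(v-f["cy"])/f["fy"]*z,z],-1)
    W=(P-f["t"])@f["R"]
    W[z==0]=np.nan
    return W
def proj(f,X):
    c=np.asarray(X)@f["R"].T+f["t"]
    return np.stack([c[...,0]/c[...,2]*f["fx"]+f["cx"],c[...,1]/c[...,2]*f["fy"]+f["cy"]],-1)
E
python3 - <<'E'
from h import *
f=dict(np.load("top0.npz"));W=cloud(f)
for n,(u,v) in dict(chuck=(234,135),tab=(232,183),knob=(268,192),bl=(190,168),bench=(150,190),cap=(230,240),sma=(322,251),tw=(187,214),wr=(350,194)).items():
    print(n,W[v,u].round(4))
c=f["color"][80:220,170:310,::-1]
cv2.imwrite("pics/top0z.png",cv2.resize(c,None,fx=4,fy=4,interpolation=cv2.INTER_CUBIC))
g=dict(np.load("scene0.npz"))
c=g["color"][80:220,170:350,::-1]
cv2.imwrite("pics/scene0z.png",cv2.resize(c,None,fx=4,fy=4,interpolation=cv2.INTER_CUBIC))
# plate points
m=(abs(W[...,2]-.024)<.004)&(W[...,0]>.3)&(W[...,0]<.85)&(abs(W[...,1]-.07)<.25)
k=cv2.connectedComponents(m.astype(np.uint8))[1]
pts=W[m][:,:2].astype(np.float32)
print(len(pts),pts.min(0),pts.max(0))
E
```

```text
chuck [0.6804 0.1094 0.0685]
tab [0.5347 0.1095 0.089 ]
knob [0.5103 0.0051 0.095 ]
bl [0.5851 0.2434 0.0269]
bench [ 0.5182  0.3695 -0.002 ]
cap [0.3703 0.1159 0.0209]
sma [ 0.3433 -0.1619  0.0114]
tw [ 0.4465  0.252  -0.0007]
wr [ 0.5175 -0.2449  0.0161]
2036 [ 0.35834262 -0.17998192] [0.84989256 0.31861657]
```

View pics/top0z.png

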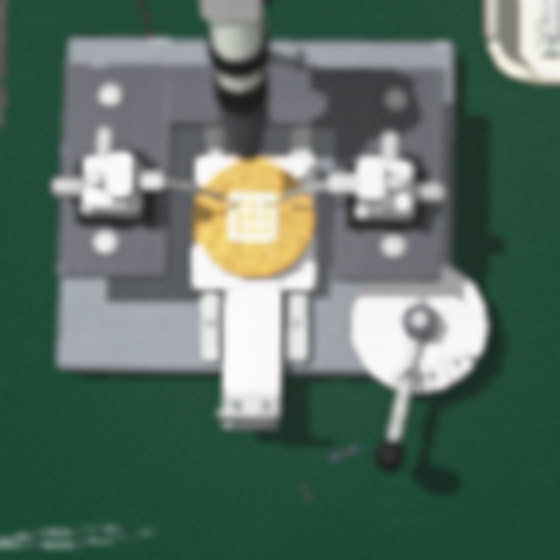

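View pics/scene0z.png

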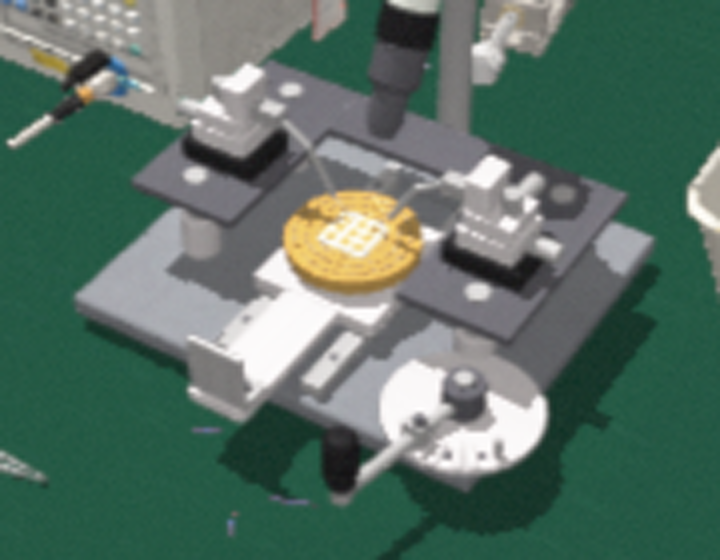

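```bash
cat >> h.py <<'E'
def ray(f,u,v,z):
    d=np.array([(u-f["cx"])/f["fx"],(v-f["cy"])/f["fy"],1])@f["R"]; o=-f["t"]@f["R"]
    return o+d*(z-o[2])/d[2]
E
python3 - <<'E'
from h import *
f=dict(np.load("top0.npz"));g=dict(np.load("scene0.npz"))
def T(u,v,z): return ray(f,170+u/4,80+v/4,z)
def S(u,v,z): return ray(g,170+u/4,80+v/4,z)
obs=[((-.12,.15),T(57,369,.024)),((.14,.15),T(68,38,.024)),((.14,-.15),T(454,41,.024)),
 ((-.085,-.125),T(423,320,.066)),((-.085,-.125),S(466,374,.066)),
 ((-.12,.15),S(77,297,.024)),((.14,-.15),S(653,240,.024))]
A=np.array([o[0] for o in obs]);B=np.array([o[1][:2] for o in obs])
a=A-A.mean(0);b=B-B.mean(0)
th=np.arctan2((a[:,0]*b[:,1]-a[:,1]*b[:,0]).sum(),(a*b).sum())
R=np.array([[np.cos(th),-np.sin(th)],[np.sin(th),np.cos(th)]])
t=B.mean(0)-R@A.mean(0)
print(th,t);print(((A@R.T+t-B)*1000).round(1))
W2=lambda x,y:R@[x,y]+t
print("knob top T",T(389,452,.098),"S",S(341,432,.098))
p=np.array([-.085,-.125]);
for q in [0,.5,.87,1]:
    al=np.pi-.2+q; print("knob",q,W2(*(p+.105*np.array([np.cos(al),np.sin(al)]))))
# tab: front top corners
for (u,v) in [(221,421),(279,425)]:
    w=T(u,v,.088)[:2]; print("tab",w,R.T@(w-t))
for (u,v) in [(190,340),(243,362)]:
    w=S(u,v,.088)[:2]; print("tabS",w,R.T@(w-t))
W=cloud(f); m=(W[...,2]>.08)&(W[...,2]<.1)
w=W[m][:,:2]; l=(w-t)@R
k=(abs(l[:,1])<.03)&(l[:,0]<-.1); print("tabpts",k.sum(),l[k].mean(0),l[k].min(0),l[k].max(0))
W=cloud(g); m=(W[...,2]>.06)&(W[...,2]<.085)
l=(W[m][:,:2]-t)@R
k=(abs(l[:,1])<.03)&(l[:,0]<-.12); print("tabpts",k.sum(),l[k].mean(0),l[k].min(0),l[k].max(0))
E
```

```text
0.009548106830355462 [0.69293168 0.11076032]
[[-0.6 -1.3]
 [ 0.5 -0.6]
 [-0.8 -1.5]
 [ 0.5  0.8]
 [-2.9 -1.1]
 [-1.8  3.9]
 [ 5.  -0.2]]
knob top T [0.50703373 0.00723763 0.098     ] S [0.50844732 0.00642069 0.098     ]
knob 0 [0.50602757 0.00483122]
knob 0.5 [ 0.50911956 -0.04703153]
knob 0.87 [ 0.52745408 -0.08103193]
knob 1 [ 0.53669735 -0.09106299]
tab [0.52782057 0.128879  ] [-0.16493058  0.01969433]
tab [0.52583361 0.08696091] [-0.16731769 -0.02220288]
tabS [0.52991311 0.12528108] [-0.16287249  0.0160766 ]
tabS [0.53172899 0.0887874 ] [-0.16140513 -0.02043276]
tabpts 28 [-0.1597065   0.00169817] [-0.16175658 -0.01730219] [-0.15772475  0.02055008]
tabpts 103 [-0.16271573  0.00035965] [-0.16472888 -0.01831996] [-0.16006652  0.0219264 ]
```

move_arm(increments=[1,0.021,-0.034,0,0,0,-0.12,1,0.042,-0.068,0,0,0,-0.24,1,0.063,-0.102,0,0,0,-0.36,1,0.084,-0.136,0,0,0,-0.48,1,0.105,-0.17,0,0,0,-0.6], newtons=20)

```text
time_s: 0.52
eef_pos: [0.326, 0.3316, 0.2302]
orientation: [-1.531, -2.742, 0.003]
force: [1.5, -0.0, 0.1]
width: 0.0257
```

```bash
cat > st.py <<'E'
from workcell import ctrl
from scipy.spatial.transform import Rotation as Ro
import numpy as np
s=ctrl.observe();M=Ro.from_rotvec(s["orientation"]).as_matrix()
print(s["time_s"],"pos",s["eef_pos"].round(4),"F",s["force"].round(1),"w",round(s["width"],4),"yaw_y",round(np.arctan2(M[1,1],M[0,1]),3),"z",M[:,2].round(3),"q",s["joints"].round(2))
E
python3 st.py
python3 - <<'E'
from workcell import ctrl
print(ctrl.grab_frame("wrist")["tool_from_camera"])
E
```

```text
0.5167 pos [0.326  0.3316 0.2302] F [ 1.5 -0.   0.1] w 0.0257 yaw_y 0.552 z [-0.002 -0.001 -1.   ] q [0.55 0.11 1.73 0.   1.31 0.  ]
[[ 7.17348659e-04 -9.61040887e-01 -2.76405315e-01  6.98027619e-02]
 [ 9.99999053e-01  1.01400606e-03 -9.30348606e-04 -9.33969434e-04]
 [ 1.17437971e-03 -2.76404386e-01  9.61040705e-01 -1.42225297e-01]
 [ 0.00000000e+00  0.00000000e+00  0.00000000e+00  1.00000000e+00]]
```

move_arm(increments=[1,0.022,-0.034,0,0,0,-0.1,1,0.044,-0.068,0,0,0,-0.2,1,0.066,-0.102,0,0,0,-0.3,1,0.088,-0.136,0,0,0,-0.4,1,0.11,-0.17,0,0,0,-0.5])

```text
time_s: 0.98
eef_pos: [0.4391, 0.1565, 0.23]
orientation: [2.179, 2.26, -0.009]
force: [1.3, 1.2, 0.1]
width: -0.0001
```

move_arm(increments=[1,0.021,-0.033,0,0,0,-0.08,1,0.042,-0.066,-0.02,0,0,-0.16,1,0.069,-0.107,-0.04,0,0,-0.23,1,0.069,-0.107,-0.06,0,0,-0.23,1,0.069,-0.107,-0.06,0,0,-0.23])

```text
time_s: 1.4
eef_pos: [0.5071, 0.0468, 0.1654]
orientation: [-2.427, -1.99, 0.017]
force: [-1.3, 0.5, -1.3]
width: -0.0001
```

```bash
python3 st.py
python3 - <<'E'
from workcell import ctrl
import cv2
for n in ("wrist","scene"):
    c=ctrl.grab_frame(n)["color"][:,:,::-1]
    cv2.imwrite(f"pics/{n}1.png",c if n=="wrist" else cv2.resize(c[80:230,150:370],None,fx=3.5,fy=3.5,interpolation=cv2.INTER_CUBIC))
E
```

```text
1.4 pos [0.5071 0.0468 0.1654] F [-1.3  0.5 -1.3] w -0.0001 yaw_y -0.197 z [-0.011 -0.004 -1.   ] q [-0.12  0.25  1.72 -0.01  1.18  0.08]
```

View pics/wrist1.png

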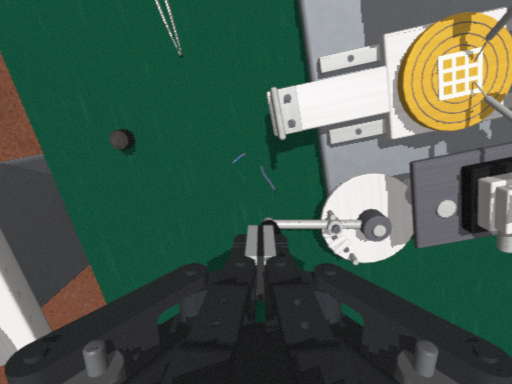

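View pics/scene1.png

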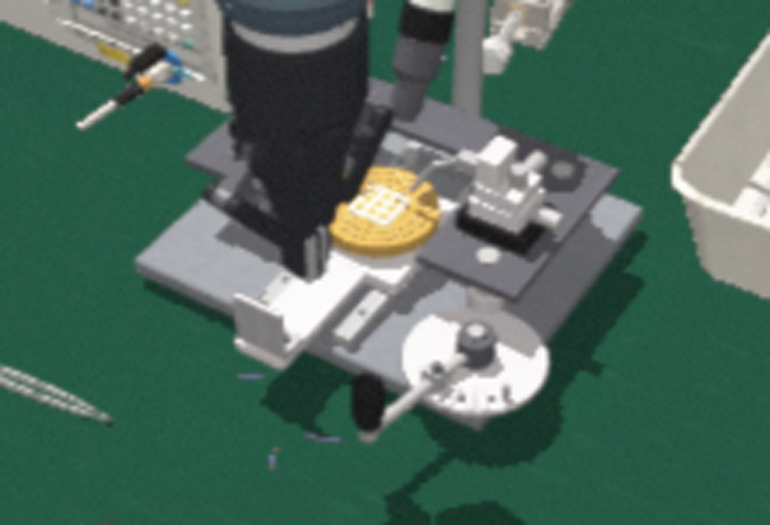

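move_arm(increments=[1,0,-0.001,-0.03,0,0,0,1,0,-0.001,-0.06,0,0,0,1,0,-0.001,-0.09,0,0,0,1,0,-0.001,-0.097,0,0,0,1,0,-0.001,-0.097,0,0,0])

```text
time_s: 1.92
eef_pos: [0.5056, 0.0499, 0.0711]
orientation: [-2.421, -1.995, 0.016]
force: [0.3, 1.1, 0.0]
width: 0.0002
```

```bash
python3 st.py
python3 - <<'E'
from workcell import ctrl
import cv2
for n in ("scene",):
    c=ctrl.grab_frame(n)["color"][:,:,::-1]
    cv2.imwrite(f"pics/{n}2.png",c if n=="wrist" else cv2.resize(c[80:230,150:370],None,fx=3.5,fy=3.5,interpolation=cv2.INTER_CUBIC))
E
```

```text
1.9167 pos [0.5056 0.0499 0.0711] F [0.3 1.1 0. ] w 0.0002 yaw_y -0.193 z [-0.011 -0.003 -1.   ] q [-0.12  0.36  1.83 -0.01  0.96  0.08]
```

View pics/scene2.png

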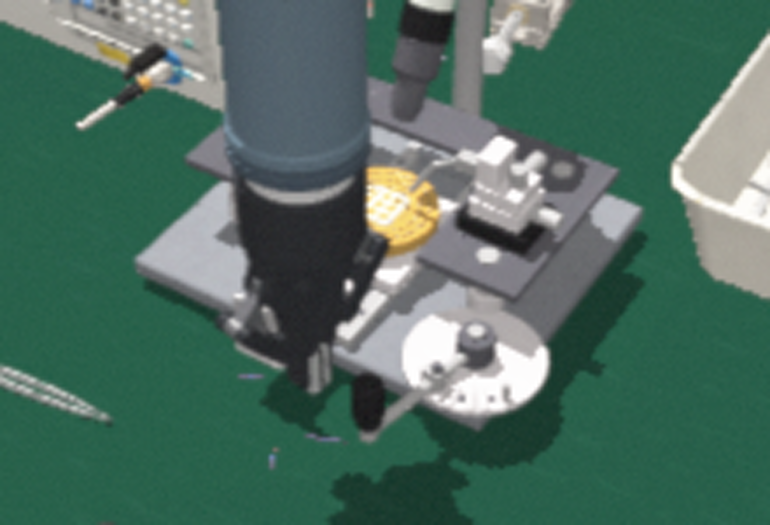

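Run:
```python
import numpy as np
p=np.array([.6091,-.015])
for d in (.022,.020):
  for q in np.arange(0,1.11,.1):
    a=np.pi-.19+q; k=p+.105*np.array([np.cos(a),np.sin(a)]); t=np.array([-np.sin(a),np.cos(a)])
    print(d,round(q,2),(k-d*t).round(4),"yaw_y",round(a-np.pi,2))
```

```text
0.022 0.0 [0.5101 0.0264] yaw_y -0.19
0.022 0.1 [0.5065 0.0163] yaw_y -0.09
0.022 0.2 [0.5039 0.0059] yaw_y 0.01
0.022 0.3 [ 0.5023 -0.0047] yaw_y 0.11
0.022 0.4 [ 0.5018 -0.0154] yaw_y 0.21
0.022 0.5 [ 0.5024 -0.0261] yaw_y 0.31
0.022 0.6 [ 0.504  -0.0367] yaw_y 0.41
0.022 0.7 [ 0.5067 -0.0471] yaw_y 0.51
0.022 0.8 [ 0.5104 -0.0571] yaw_y 0.61
0.022 0.9 [ 0.5151 -0.0668] yaw_y 0.71
0.022 1.0 [ 0.5208 -0.0759] yaw_y 0.81
0.022 1.1 [ 0.5273 -0.0844] yaw_y 0.91
0.02 0.0 [0.5098 0.0245] yaw_y -0.19
0.02 0.1 [0.5063 0.0144] yaw_y -0.09
0.02 0.2 [0.5039 0.0039] yaw_y 0.01
0.02 0.3 [ 0.5025 -0.0066] yaw_y 0.11
0.02 0.4 [ 0.5022 -0.0173] yaw_y 0.21
0.02 0.5 [ 0.503 -0.028] yaw_y 0.31
0.02 0.6 [ 0.5048 -0.0385] yaw_y 0.41
0.02 0.7 [ 0.5077 -0.0488] yaw_y 0.51
0.02 0.8 [ 0.5116 -0.0588] yaw_y 0.61
0.02 0.9 [ 0.5164 -0.0683] yaw_y 0.71
0.02 1.0 [ 0.5222 -0.0773] yaw_y 0.81
0.02 1.1 [ 0.5289 -0.0856] yaw_y 0.91
```

move_arm(increments=[1,0.001,-0.006,-0.001,0,0,0,1,0.001,-0.012,-0.001,0,0,0,1,0.001,-0.016,-0.001,0,0,0,1,0.001,-0.018,-0.001,0,0,0,1,0.001,-0.018,-0.001,0,0,0])

```text
time_s: 2.38
eef_pos: [0.5086, 0.0306, 0.0725]
orientation: [-2.425, -1.995, 0.011]
force: [-0.0, -0.3, 0.2]
width: 0.0
```

```bash
python3 st.py
```

```text
2.3833 pos [0.5086 0.0306 0.0725] F [-0.  -0.3  0.2] w 0.0 yaw_y -0.194 z [-0.006 -0.004 -1.   ] q [-0.16  0.36  1.83 -0.01  0.96  0.04]
```

move_arm(increments=[1,0.001,-0.004,-0.002,0,0,0,1,0,-0.009,-0.002,0,0,0.05,1,-0.002,-0.014,-0.002,0,0,0.1,1,-0.003,-0.019,-0.002,0,0,0.15,1,-0.004,-0.024,-0.002,0,0,0.2])

```text
time_s: 2.8
eef_pos: [0.5044, 0.0066, 0.0705]
orientation: [-2.211, -2.23, 0.011]
force: [-0.9, -0.7, -0.7]
width: -0.0002
```

```bash
python3 st.py
```

```text
2.8 pos [0.5044 0.0066 0.0705] F [-0.9 -0.7 -0.7] w -0.0002 yaw_y 0.009 z [-0.006 -0.004 -1.   ] q [-0.2   0.35  1.84 -0.01  0.95 -0.21]
```

```bash
cat > look.py <<'E'
import sys
from workcell import ctrl
import cv2
n,name=sys.argv[1:3]
f=ctrl.grab_frame(n); c=f["color"][:,:,::-1]
if n=="scene": c=cv2.resize(c[80:230,150:370],None,fx=3.5,fy=3.5,interpolation=cv2.INTER_CUBIC)
if n=="top": c=cv2.resize(c[80:220,170:310],None,fx=4,fy=4,interpolation=cv2.INTER_CUBIC)
cv2.imwrite(f"pics/{name}.png",c)
E
python3 look.py scene s3; python3 look.py wrist w3
```

```text
(no output)
```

View pics/s3.png

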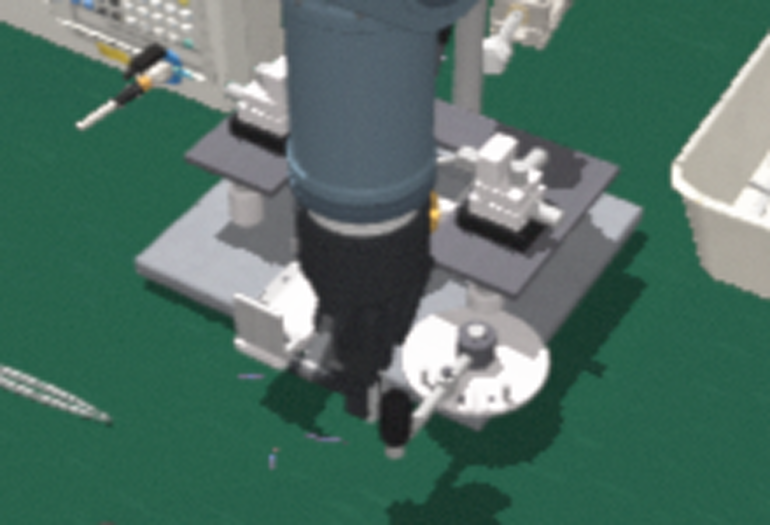

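View pics/w3.png

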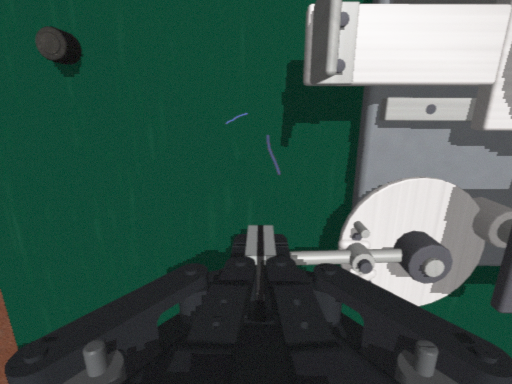

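move_arm(increments=[1,-0.001,-0.006,0,0,0,0.06,1,-0.002,-0.013,0,0,0,0.12,1,-0.002,-0.019,0,0,0,0.18,1,-0.002,-0.026,0,0,0,0.24,1,-0.002,-0.032,0,0,0,0.3])

```text
time_s: 3.32
eef_pos: [0.5027, -0.0261, 0.0705]
orientation: [1.855, 2.534, -0.011]
force: [0.7, 3.9, 0.9]
width: 0.0001
```

```bash
python3 st.py
```

```text
3.3167 pos [ 0.5027 -0.0261  0.0705] F [0.7 3.9 0.9] w 0.0001 yaw_y 0.307 z [-0.004 -0.006 -1.   ] q [-0.27  0.35  1.85 -0.01  0.94 -0.57]
```

move_arm(increments=[1,0.001,-0.006,0,0,0,0.06,1,0.002,-0.013,0,0,0,0.12,1,0.004,-0.019,0,0,0,0.18,1,0.006,-0.025,0,0,0,0.24,1,0.008,-0.031,0,0,0,0.3])

```text
time_s: 3.73
eef_pos: [0.5104, -0.0564, 0.0703]
orientation: [1.455, 2.784, -0.009]
force: [0.4, 4.2, -0.1]
width: 0.0003
```

```bash
python3 st.py
```

```text
3.7333 pos [ 0.5104 -0.0564  0.0703] F [ 0.4  4.2 -0.1] w 0.0003 yaw_y 0.608 z [-0.003 -0.005 -1.   ] q [-0.32  0.36  1.83 -0.01  0.95 -0.93]
```

move_arm(increments=[1,0.002,-0.004,0,0,0,0.04,1,0.004,-0.008,0,0,0,0.08,1,0.006,-0.012,0,0,0,0.12,1,0.008,-0.016,0,0,0,0.16,1,0.01,-0.019,0,0,0,0.19])

```text
time_s: 4.15
eef_pos: [0.5205, -0.0755, 0.0702]
orientation: [1.185, 2.909, -0.008]
force: [-3.1, 4.5, 2.0]
width: 0.0002
```

```bash
python3 st.py;python3 look.py scene s4; python3 look.py wrist w4
```

```text
4.15 pos [ 0.5205 -0.0755  0.0702] F [-3.1  4.5  2. ] w 0.0002 yaw_y 0.797 z [-0.002 -0.005 -1.   ] q [-0.35  0.38  1.8  -0.01  0.96 -1.15]
```

View pics/s4.png

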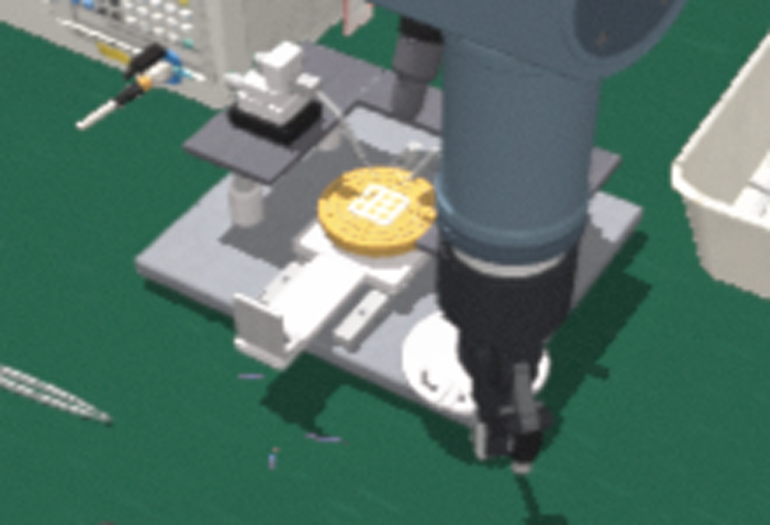

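View pics/w4.png

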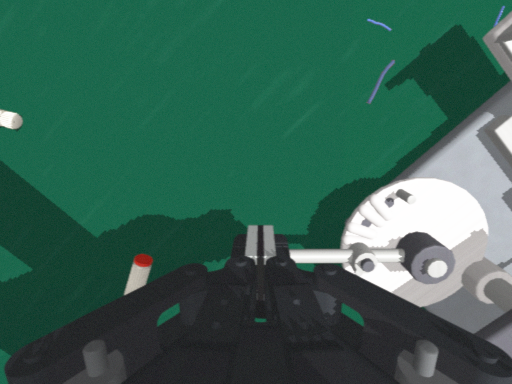

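move_arm(increments=[1,0.001,-0.001,0,0,0,0,1,0.002,-0.002,0,0,0,0.03,1,0.002,-0.002,0,0,0,0.03,1,0.002,-0.002,0,0,0,0.03])

```text
time_s: 4.58
eef_pos: [0.5202, -0.0757, 0.0697]
orientation: [-1.143, -2.921, 0.007]
force: [-5.6, 4.7, 4.1]
width: -0.0001
```

```bash
python3 st.py
```

```text
4.5833 pos [ 0.5202 -0.0757  0.0697] F [-5.6  4.7  4.1] w -0.0001 yaw_y 0.824 z [-0.006 -0.002 -1.   ] q [-0.35  0.39  1.79 -0.01  0.97 -1.18]
```

move_arm(increments=[1,-0.008,0.008,0,0,0,0,1,-0.02,0.02,0,0,0,0,1,-0.03,0.03,0.01,0,0,0,1,-0.03,0.03,0.045,0,0,-0.08,1,-0.03,0.035,0.08,0,0,-0.16])

```text
time_s: 5.0
eef_pos: [0.4878, -0.0398, 0.1491]
orientation: [-1.378, -2.812, 0.008]
force: [1.1, -0.8, -0.1]
width: 0.0002
```

```bash
python3 st.py; python3 look.py scene s5; python3 look.py top t5
```

```text
5.0 pos [ 0.4878 -0.0398  0.1491] F [ 1.1 -0.8 -0.1] w 0.0002 yaw_y 0.66 z [-0.011 -0.001 -1.   ] q [-0.31  0.23  1.79 -0.    1.13 -0.96]
```

View pics/s5.png

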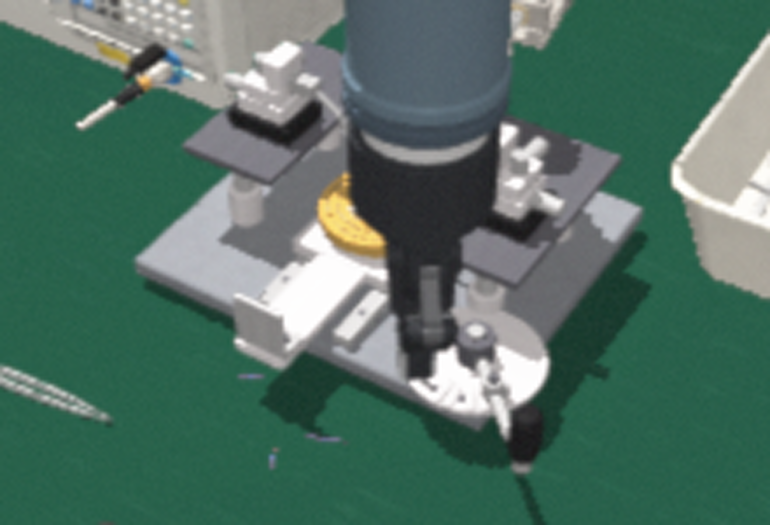

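View pics/t5.png

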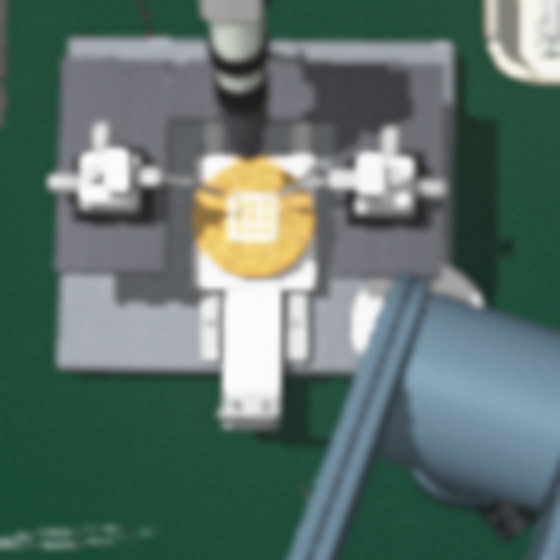

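move_arm(increments=[1,0.008,0.03,0.02,0,0,-0.1,1,0.02,0.06,0.025,0,0,-0.2,1,0.035,0.09,0.025,0,0,-0.3,1,0.05,0.12,0.025,0,0,-0.4,1,0.065,0.145,0.025,0,0,-0.5])

```text
time_s: 5.52
eef_pos: [0.5587, 0.1064, 0.18]
orientation: [2.037, 2.384, -0.005]
force: [0.3, -0.5, -0.5]
width: 0.0003
```

move_arm(increments=[1,0.009,0.006,0,0,0,-0.1,1,0.009,0.006,0,0,0,-0.15,1,0.009,0.006,0,0,0,-0.15])

```text
time_s: 5.77
eef_pos: [0.5676, 0.1136, 0.1792]
orientation: [2.211, 2.225, -0.006]
force: [-0.3, -1.1, 0.2]
width: -0.0002
```

```bash
python3 st.py; python3 look.py scene s6; python3 look.py wrist w6
python3 - <<'E'
from h import *
from workcell import ctrl
from scipy.spatial.transform import Rotation as Ro
s=ctrl.observe();f=ctrl.grab_frame("wrist")
z=f["range_z"];v,u=np.indices(z.shape)
P=np.stack([(u-f["cx"])/f["fx"]*z,(v-f["cy"])/f["fy"]*z,z,np.ones_like(z)],-1)
T=f["tool_from_camera"];X=(P@T.T)[...,:3]@Ro.from_rotvec(s["orientation"]).as_matrix().T+s["eef_pos"]
X[z==0]=np.nan; np.save("w6.npy",X)
th=.0095;R=np.array([[np.cos(th),-np.sin(th)],[np.sin(th),np.cos(th)]])
l=(X[...,:2]-[.6929,.1108])@R
m=(X[...,2]>.07)&(X[...,2]<.1)&(abs(l[...,1])<.03)&(l[...,0]<-.12)&(l[...,0]>-.2)
print(m.sum(),np.percentile(l[m],[1,50,99],axis=0),np.percentile(X[m][:,2],[1,50,99]))
m2=(X[...,2]>.083)&m;print(m2.sum(),np.percentile(l[m2],[1,50,99],axis=0))
E
```

```text
5.7667 pos [0.5676 0.1136 0.1792] F [-0.3 -1.1  0.2] w -0.0002 yaw_y 0.006 z [ 0.001 -0.006 -1.   ] q [ 0.01  0.35  1.54 -0.01  1.25  0.  ]
333 [[-0.16255965 -0.01816804]
 [-0.1589891   0.00237557]
 [-0.15742722  0.02014284]] [0.07065551 0.08691805 0.08896519]
254 [[-0.16257577 -0.01835106]
 [-0.15964998  0.00136351]
 [-0.15747691  0.02000693]]
```

View pics/s6.png

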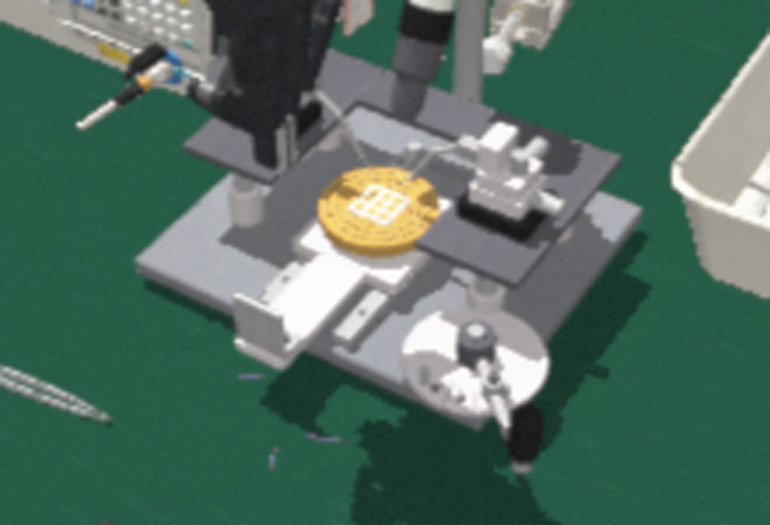

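View pics/w6.png

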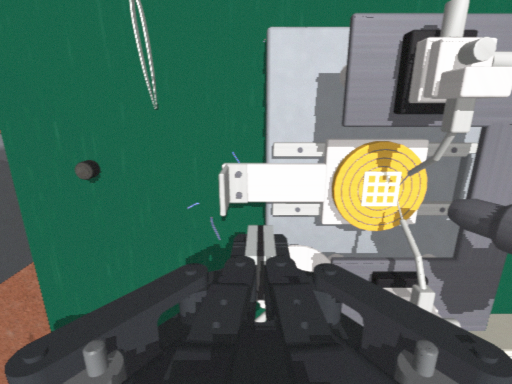

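move_arm(increments=[1,0,-0.003,-0.03,0,0,0,1,0,-0.003,-0.06,0,0,0,1,0,-0.003,-0.09,0,0,0,1,0,-0.003,-0.112,0,0,0,1,0,-0.003,-0.112,0,0,0])

```text
time_s: 6.33
eef_pos: [0.5632, 0.1085, 0.063]
orientation: [-2.212, -2.229, 0.016]
force: [-0.5, -0.7, -0.4]
width: -0.0003
```

```bash
python3 st.py; python3 look.py scene s7; python3 look.py wrist w7
```

```text
6.3333 pos [0.5632 0.1085 0.063 ] F [-0.5 -0.7 -0.4] w -0.0003 yaw_y 0.008 z [-0.008 -0.006 -1.   ] q [-0.    0.47  1.68 -0.01  1.01 -0.  ]
```

View pics/s7.png

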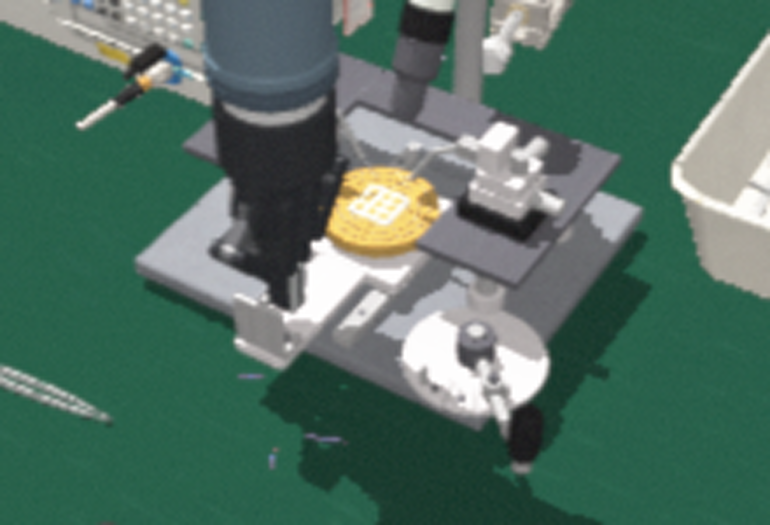

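View pics/w7.png

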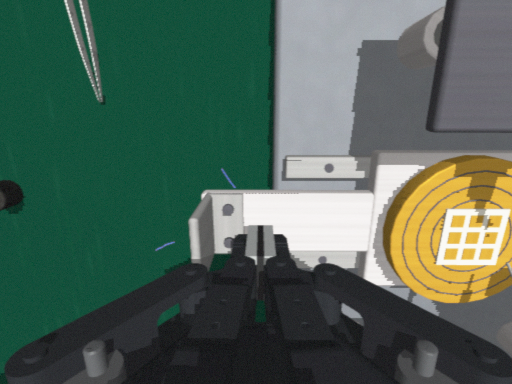

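move_arm(increments=[1,-0.006,0,0.001,0,0,0,1,-0.012,0,0.001,0,0,0,1,-0.018,0,0.001,0,0,0,1,-0.024,0,0.001,0,0,0,1,-0.03,0,0.001,0,0,0])

```text
time_s: 6.85
eef_pos: [0.5379, 0.1086, 0.0702]
orientation: [2.207, 2.225, -0.003]
force: [2.8, -0.3, 3.0]
width: -0.0003
```

```bash
python3 st.py
```

```text
6.85 pos [0.5379 0.1086 0.0702] F [ 2.8 -0.3  3. ] w -0.0003 yaw_y 0.008 z [ 0.004 -0.007 -1.   ] q [ 0.    0.42  1.74 -0.01  0.98 -0.  ]
```

move_arm(increments=[1,-0.006,0,0,0,0,0,1,-0.012,0,0,0,0,0,1,-0.018,0,0,0,0,0,1,-0.024,0,0,0,0,0,1,-0.03,0,0,0,0,0])

```text
time_s: 7.27
eef_pos: [0.5077, 0.1086, 0.0705]
orientation: [2.207, 2.224, -0.002]
force: [2.7, -0.5, 2.2]
width: 0.0003
```

```bash
python3 st.py;python3 look.py scene s8
```

```text
7.2667 pos [0.5077 0.1086 0.0705] F [ 2.7 -0.5  2.2] w 0.0003 yaw_y 0.008 z [ 0.005 -0.007 -1.   ] q [ 0.    0.37  1.82 -0.01  0.95 -0.  ]
```

View pics/s8.png

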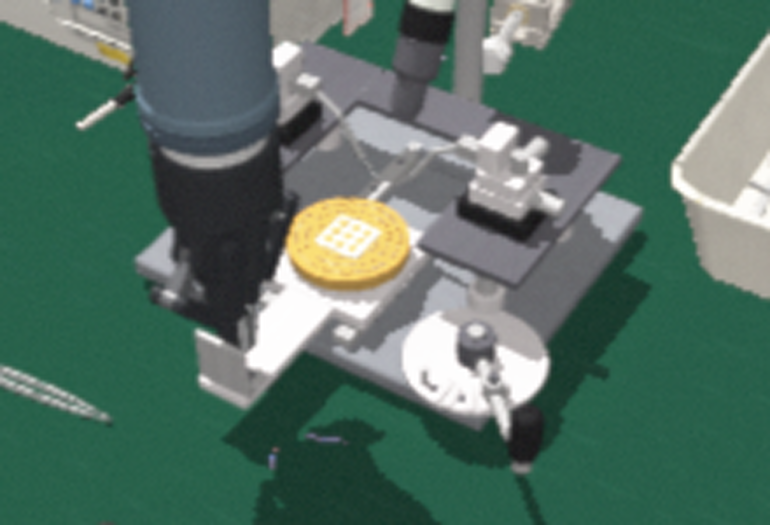

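move_arm(increments=[1,-0.005,0,-0.001,0,0,0,1,-0.01,0,-0.002,0,0,0,1,-0.015,0,-0.002,0,0,0,1,-0.02,0,-0.002,0,0,0,1,-0.024,0,-0.002,0,0,0])

```text
time_s: 7.73
eef_pos: [0.4845, 0.1087, 0.0683]
orientation: [2.205, 2.222, 0.003]
force: [20.4, 0.6, -13.8]
width: -0.0001
```

```bash
python3 st.py
```

```text
7.7333 pos [0.4845 0.1087 0.0683] F [ 20.4   0.6 -13.8] w -0.0001 yaw_y 0.008 z [ 0.009 -0.006 -1.   ] q [ 0.    0.34  1.88 -0.01  0.92 -0.  ]
```

move_arm(increments=[1,-0.002,0,0,0,0,0,1,-0.003,0,0,0,0,0,1,-0.004,0,0,0,0,0,1,-0.004,0,0,0,0,0])

```text
time_s: 8.07
eef_pos: [0.4846, 0.1087, 0.0686]
orientation: [2.202, 2.217, 0.013]
force: [16.2, 1.1, -10.7]
width: 0.0001
```

```bash
python3 st.py
```

```text
8.0667 pos [0.4846 0.1087 0.0686] F [ 16.2   1.1 -10.7] w 0.0001 yaw_y 0.007 z [ 0.018 -0.006 -1.   ] q [-0.    0.33  1.88 -0.01  0.91 -0.  ]
```

move_arm(increments=[1,0.006,0,0,0,0,0,1,0.015,0,0,0,0,0,1,0.016,0,0.02,0,0,0,1,0.016,0,0.05,0,0,0,1,0.016,0,0.085,0,0,0])

```text
time_s: 8.48
eef_pos: [0.4978, 0.1087, 0.152]
orientation: [2.206, 2.222, 0.004]
force: [0.9, 0.3, -0.7]
width: -0.0001
```

```bash
python3 st.py; python3 look.py scene s9
```

```text
8.4833 pos [0.4978 0.1087 0.152 ] F [ 0.9  0.3 -0.7] w -0.0001 yaw_y 0.007 z [ 0.009 -0.006 -1.   ] q [-0.    0.25  1.75 -0.01  1.13 -0.  ]
```

View pics/s9.png

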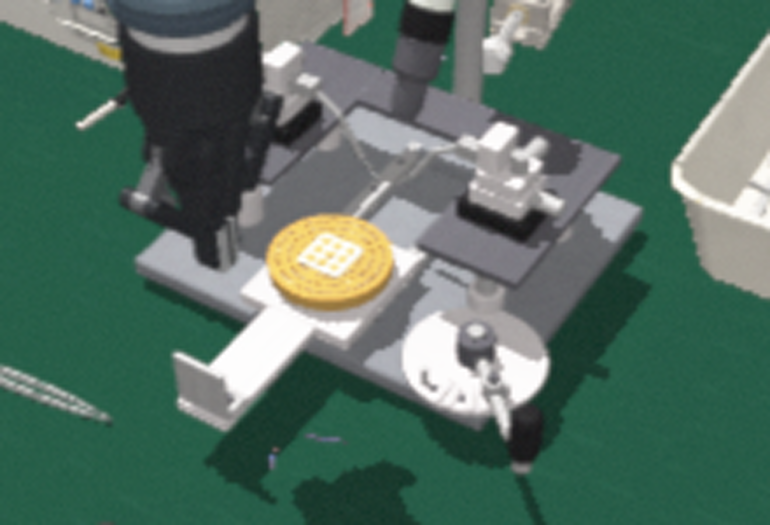

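Clear of the stage. I'll raise and move left, away from the station, then check from above.

move_arm(increments=[1,-0.01,0.02,0.035,0,0,0,1,-0.02,0.05,0.06,0,0,0,1,-0.04,0.085,0.07,0,0,0,1,-0.06,0.12,0.07,0,0,0,1,-0.08,0.155,0.07,0,0,0])

```text
time_s: 8.95
eef_pos: [0.4215, 0.2648, 0.2309]
orientation: [2.2, 2.214, 0.019]
force: [0.8, 0.5, -0.8]
width: 0.0002
```

move_arm(increments=[1,-0.02,0.03,0,0,0,0,1,-0.04,0.06,0,0,0,0,1,-0.06,0.09,0,0,0,0,1,-0.06,0.09,0,0,0,0])

```text
time_s: 9.28
eef_pos: [0.3566, 0.3587, 0.2302]
orientation: [2.197, 2.223, 0.015]
force: [-0.9, -0.7, -0.1]
width: -0.0001
```

```bash
python3 st.py
python3 - <<'E'
from h import *
from workcell import ctrl
for n in ("top","scene"):
    f=ctrl.grab_frame(n); np.savez(n+"9.npz",**f)
    c=f["color"][:,:,::-1]
    cv2.imwrite(f"pics/{n}9.png",cv2.resize(c[80:220,170:310],None,fx=4,fy=4,interpolation=cv2.INTER_CUBIC) if n=="top" else c)
    f0=dict(np.load(n+"0.npz"));W=cloud(f)
    th=.0095;R=np.array([[np.cos(th),-np.sin(th)],[np.sin(th),np.cos(th)]])
    l=(W[...,:2]-[.6929,.1108])@R
    m=(W[...,2]>.075)&(W[...,2]<.1)&(abs(l[...,1])<.03)&(l[...,0]<-.15)&(l[...,0]>-.27)
    print(n,"tab x",np.percentile(l[m][:,0],[2,50,98]).round(4),m.sum())
    k=(W[...,2]>.08)&(W[...,2]<.105)&(l[...,0]<-.1)&(l[...,0]>-.25)&(l[...,1]<-.08)&(l[...,1]>-.26)
    c=np.median(l[k],0); print("knob",c,k.sum(),"lever angle",np.arctan2(c[1]+.125,c[0]+.085)%(2*np.pi)-np.pi+.2)
    for nm,(x,y) in dict(platen=(.08,.1),platR=(-.045,-.1)).items():
        d=np.nansum(0) if 0 else (np.hypot(l[...,0]-x,l[...,1]-y)<.01)
        print(nm,np.nanmedian(W[d][:,2]).round(4))
E
```

```text
9.2833 pos [0.3566 0.3587 0.2302] F [-0.9 -0.7 -0.1] w -0.0001 yaw_y 0.012 z [ 0.018 -0.005 -1.   ] q [ 0.58  0.17  1.65 -0.01  1.31  0.57]
top tab x [-0.2269 -0.2245 -0.2213] 29
knob [-0.15973901 -0.19790224] 45 lever angle 0.972958047239717
platen 0.097
platR 0.0953
scene tab x [-0.2291 -0.227  -0.2239] 83
knob [-0.16491067 -0.20069716] 105 lever angle 0.9583270293556618
platen 0.096
platR 0.0592
```

View pics/top9.png

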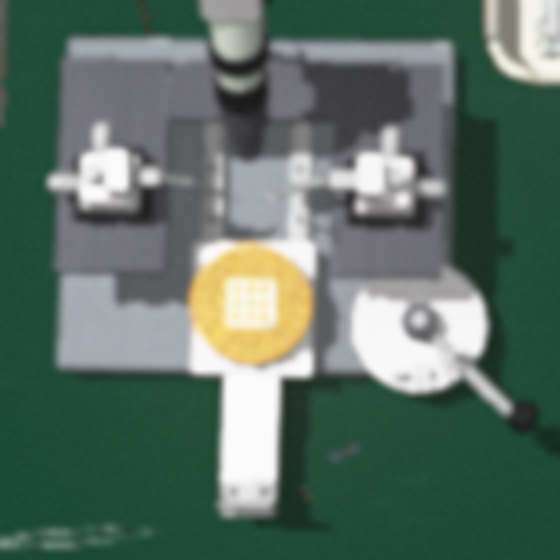

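View pics/scene9.png

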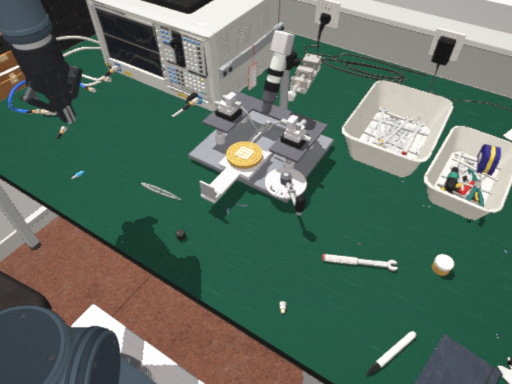

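Run:
```python
from h import *
th=.0095;R=np.array([[np.cos(th),-np.sin(th)],[np.sin(th),np.cos(th)]])
for n in ("top0","top9","scene0","scene9"):
    f=dict(np.load(n+".npz"));c=f["color"].astype(int)
    hsv=cv2.cvtColor(f["color"],cv2.COLOR_RGB2HSV)
    m=((hsv[...,0]>12)&(hsv[...,0]<28)&(hsv[...,1]>120)&(hsv[...,2]>120)).astype(np.uint8)
    W=cloud(f); l=(W[...,:2]-[.6929,.1108])@R
    m[(abs(l[...,1])>.07)|(abs(l[...,0]+.03)>.12)|np.isnan(l[...,0])]=0
    k=cv2.convexHull(np.argwhere(m)[:,::-1].astype(np.int32))[:,0]
    P=np.array([ray(f,u,v,.065)[:2] for u,v in k.astype(float)])
    L=((P-[.6929,.1108])@R).astype(np.float32)
    (cx,cy),r=cv2.minEnclosingCircle(L); print(n,round(cx,4),round(cy,4),round(r,4))
def d(n):
    a=np.load(n+"0.npz")["color"].astype(int);b=np.load(n+"9.npz")["color"].astype(int);return abs(a-b).sum(-1)
D=d("top")
for nm,(u,v) in dict(cap=(230,240),sma=(322,251),tw=(187,214),wr=(350,194)).items(): print(nm,(D[v-12:v+12,u-25:u+25]>90).sum())
```

```text
top0 -0.0094 0.0016 0.0444
top9 -0.073 0.0029 0.0444
scene0 -0.0137 -0.0012 0.0486
scene9 -0.0785 -0.0007 0.0484
cap 0
sma 0
tw 0
wr 0
```

```bash
python3 st.py; python3 -c "
from workcell import ctrl
print(ctrl.hand_in())"
```

```text
9.3833 pos [0.3597 0.3554 0.2301] F [-0.   0.1  0.6] w 0.0003 yaw_y 0.01 z [ 0.021 -0.008 -1.   ] q [ 0.57  0.17  1.65 -0.02  1.31  0.57]
the job is handed in; nothing more can be done
None
```

The station is ready for unloading, and I handed the job in at 9.4 s. With closed fingertips I pushed the platen lever past separation to its load stop. Only then did I hook behind the tab and draw the chuck stage out to its front stop. The arm is now parked clear of everything.

**Lever:** It stayed at load after I let go. The platen measured 95–97 mm high where its top was visible, against 96 mm at load. The cameras gave a lever angle of 0.96–0.97 rad, slightly under the nominal 1.0. At the stop the finger's position fitted 1.0: commanding about 2 mm more did not move it, at about 7 N sideways.

**Stage:** The cameras put the chuck 73 mm out (top) and 78.5 mm out (scene), against 75 mm nominal, so they disagree by a few millimetres. I judged the front stop mainly by force: the pull rose from 3 N to 20 N, and commanding 4 mm more did not move it. That 20 N is firmer than the gentle push you asked for, but I backed off straight after.

**Surroundings:** The tweezers, torque wrench, adapter and dust cap show no change between the first and last top pictures. I saw no contact with the platen or probes.

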